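# Hang the triptych wing on its pintles

## Robot

A 7-joint arm with a two-finger parallel gripper is mounted at the origin on the work surface. World frame = base frame: x ahead of the robot, y to its left, z up, the work surface at z = 0. Lengths are in m, angles in rad, forces in N, time in s.
With the tool pointing down it reaches from about 0.425 to 0.95 m from the base axis. Payload 4.7 kg.
Tool frame: the origin (TCP) lies between the finger pads; the fingertips stand 25 mm ahead of it and the grasp point (between the pads) lies 6 mm ahead of it; z points along the fingers, y is the line along which they close (so a half turn about z gives the same grasp; the last joint's range is limited). The gripper opens to 85 mm and grips with 20 to 120 N. Pads are 22 mm wide; open, the fingers measure 114 mm over their backs; the gripper's body (76 mm by 85 mm) begins 54 mm behind the grasp point. The pads swing forward as they close: fully open they stand 13 mm farther back than shut.
Start: joints at [-1.302, 0.469, -0.049, 1.532, 0.024, 1.141, -0.082], TCP at [0.198, 0.645, 0.256] pointing down, gripper open.
Joint ranges: [-2.59, 2.59], [-0.33, 1.99], [-1.39, 1.29], [0.1, 2.45], [-1.04, 4.18], [0.21, 1.99], [-2.66, 2.66]. Speed limits (rad/s): [2.57, 2.57, 3.14, 3.14, 3.14, 3.14, 3.14].

## Interface

Orientations are given as a 3x3 rotation matrix whose columns are the frame's x, y, z axes.
In Python, from rig import * gives the robot as it stands. Calls block until the motion is done:
- movep(position, orientation): joint-space move of the TCP to a pose.
- move_l(position, attitude=None, feed=0.15, until_force=None): straight line of the TCP; attitude=None keeps the orientation; feed is the mean speed in m/s. With until_force (N) it stops when the force on the tool has changed by that much, and returns True; else False.
- move_joints(angles): joint-space move.
- command_gripper(opening, newtons=None): finger opening in m; newtons is the grip in N (None keeps the last); returns when the fingers have stopped.
- sleep(seconds).
- inverse_kinematics(position, orientation): joint angles nearest the present ones, or None.
- sense(): the state.
- camera(name): name is "side" or "top" or "wrist"; returns (picture, depth): 384x512x3 uint8, red, green, blue; 384x512 float32, m along the optical axis (not along the pixel's ray), 0 where there is no reading.
- camera_params(name): a dict with "K" (3x3 intrinsics, pixels), "position" and "rotation" of the camera in the world; the wrist camera has in their place "tool_from_camera" (4x4, takes a point from camera to tool coordinates, whose origin is the TCP and whose axes are the flange's). Camera axes: x right, y down, z forward; pixel columns grow to the right and rows downward; lengths in m; the calibration is good to about 2 mm. A picture is of the moment at which its call begins: read the wrist's pose just before it. camera_params takes no time and is no camera call.
A pose or a line that the arm cannot do raises Unreachable and nothing moves.
- finish_job(): hands the job in; it is judged then, once.
The state is a dict: "time_s": time; "joint_pos": joint angles; "qd": joint speeds; "joint_efforts": joint torques, N m; "position": TCP position; "tcp_rot": TCP orientation; "wrist_force": force on the tool from outside, world axes, zero at the start; "ft_torque": the same for the moment, N m; "finger_gap": finger opening in m; "gripper_force": force on a finger pad.
Only numpy, scipy, OpenCV 4.12 (cv2) and the standard library are available. Lean on these libraries where they do the work, as an engineer would, in place of code of your own. Each camera call takes 0.05 s, during which the arm holds its last target. There are 200 camera calls.

## Task

Take the loose gilded wing, the tall frame with two hinge sockets on its edge, out of the drying rack and hang it on the two upright pintles at the edge of the standing centre panel: lower both sockets onto both pintles at once until the wing sits fully home, without forcing or dropping it. Let go and leave it hanging opened out, roughly in line with the centre panel. Leave the two other frames in the rack and the other things on the bench as they are.

Things in the scene. Friction and masses are not known exactly. Their poses are not given: they have to be found in the camera images.
- wing: The loose wing: upright gilded frame 110 mm wide (its y), 170 high (its z), 18 thick (its x), about 0.35 kg, solid: pinch it across its thickness, anywhere in its top 60 mm. Origin: centre of underside. Two steel hinge sockets on its -y edge. Starts upright, underside 10 mm above the bench, in any one of the rack's three slots. The other two frames are lower and have no sockets.
- wing_socket (a point): Centre of the lower face of the wing's lower socket (wing frame 0, -73, 30 mm); axes as the wing's. The two sockets are upright steel tubes on this one vertical axis, outer diameter 22 mm, hole 12 mm right through, 20 mm high, on 8 mm thick webs that hold them clear of the wing's edge; the upper one's lower face is 95 mm higher.
- panel: The triptych's fixed centre panel: gilded frame 180 mm wide (its y), 22 thick (its x), top 201 above the bench, on a 70 x 190 x 16 mm foot. Origin: centre of the foot's underside. Two pintles stand beyond its +y edge (y = 90 mm) on slotted brackets: see edge_low, edge_high. With the wing home and in line, the wing's axes are parallel to the panel's and its underside is 30 mm above the bench.
- edge_low (a point): Point on the panel's +y edge (panel frame 0, 90, 60 mm), beside the lower pintle; axes as the panel's. A steel bracket stands out from the edge there, with an upright pintle: diameter 9 mm, 18 mm high, its top 2.5 mm tapering to a 7 mm flat tip, on a collar of diameter 18 mm. The collar's upper face, where the socket comes to rest, is 60 mm above the bench, the tip 78 mm.
- edge_high (a point): Beside the upper pintle (panel frame 0, 90, 155 mm); collar face 155 mm above the bench, tip 173 mm, underside of the bracket 146 mm: so the lower socket must come in sideways between the lower tip and the upper bracket. Both pintles share one vertical axis at panel x = 0.
- edge_mid (a point): Point on the panel's +y edge, panel frame 0, 90, 108 mm; axes as the panel's. The brackets are screwed here through slots, both set alike: the pintles' axis stands anywhere from 15 to 37 mm outside the edge (panel y = 105 to 127 mm). The setting differs each time, is not measured and is too tight to shift by hand: find it by sight or touch.
- rack: Fixed wooden drying rack, base 210 (its x) x 110 (its y) x 10 mm. Three slots 21 mm wide across its x, at x = -65, 0 and +65 mm, each between two pairs of upright boards 6 mm thick, 70 mm long in y, 55 mm high above the bench. Frames stand in the slots on the base, their x and y axes along the rack's. Origin: centre of its underside.
- frame_a: Plain gilded frame 100 wide x 120 high x 18 mm without sockets, standing in another slot of the rack; leave it. Origin: centre of its underside.
- frame_b: Like frame_a, in the third slot; leave it. Origin: centre of its underside.
- jar: Closed jar, 60 mm in diameter, 75 mm high; leave it. Origin: centre of underside.
- pot: White bowl, 90 mm in diameter, 50 mm high; leave it. Origin: centre of underside.
- brush: Flat brush lying on the bench; leave it. Origin: under its middle, x along it.
- burnisher: Burnishing tool with a wooden handle and a hooked stone tip, 170 mm long, 16 mm thick, lying; leave it. x along it, to the tip.
- sample: L-shaped corner sample of gilt moulding, arms 120 and 100 mm long, 35 mm wide, 23 mm high; leave it. Origin: under the middle of its longer arm.
- block: Wooden block 60 x 50 x 35 mm; leave it. Origin: centre of underside.
Things that resemble listed ones, but are neither listed nor needed, are in the scene too. What is shaped like the panel but green is not meant. Leave any green look-alike of the wing alone.

How it is judged:
On the way:
1. the wing is lifted out of the rack, its underside more than 60 mm above the bench (height (world z) of wing above 0.06 m), for 0.2 s.
At the end, for the whole second after the job is handed in: The wing hangs on the pintles: lower socket's face 60 mm above the bench (within 3.5 mm) at the panel's edge, weight carried by the panel's pintles, upright within 4 degrees, opened out in line with the panel within 28 degrees, released and at rest (height (world z) of wing_socket between 0.0565 and 0.0635 m and x of wing_socket in the frame of panel between -0.006 and 0.006 m and y of wing_socket in the frame of panel between 0.101 and 0.131 m and angle between wing's own z axis and vertical below 0.07 rad and angle between the y axis of wing and the y axis of panel, either way round below 0.5 rad and y of wing in the frame of panel above 0.14 m and contact force between wing and panel above 1.5 N and linear speed of wing below 0.02 m/s and angular speed of wing below 0.15 rad/s); the robot touches nothing.
It fails at once if the wing is forced or dropped onto the panel or pintles (more than 60 N) (contact force between wing and panel above 60 N).
It fails at once if one of the other frames is moved more than 30 mm or knocked over (distance of any of frame_a, frame_b from where it was at the start of the episode above 0.03 m or angle between any of frame_a, frame_b's own z axis and vertical above 0.4 rad).
It fails at once if another thing on the bench is moved more than 40 mm or knocked over (distance of any of jar, pot, brush, burnisher, sample, block from where it was at the start of the episode above 0.04 m or angle between any of jar, pot, brush, burnisher, sample, block's own z axis and vertical above 0.5 rad).
It also fails if it takes over 48 s, if anything falls off the work surface, if the arm or the gripper's body presses on something with over 40 N, if the wrist force passes 120 N, or if a joint passes its speed limit or range.

## Working session

There is one attempt and no reset: what is moved stays moved. The work goes in short steps, each a Python script; the robot and the scene stay as the last script left them, time stands still between calls to the robot, and variables do not carry over. Pictures are saved under pics/ and viewed, at most 10 in all, crops included, and the job is handed in when it is done.

```bash
mkdir -p pics; ls
cat > h.py <<'E'
from rig import *
import numpy as np, cv2
def cloud(name):
    s=sense(); im,d=camera(name); p=camera_params(name); K=np.array(p["K"])
    if name=="wrist":
        T=np.array(p["tool_from_camera"]); R=np.array(s["tcp_rot"])@T[:3,:3]; t=np.array(s["position"])+np.array(s["tcp_rot"])@T[:3,3]
    else: R=np.array(p["rotation"]); t=np.array(p["position"])
    v,u=np.mgrid[:d.shape[0],:d.shape[1]]
    P=np.stack([(u-K[0,2])/K[0,0]*d,(v-K[1,2])/K[1,1]*d,d],-1)@R.T+t
    P[d==0]=np.nan
    return im,P
def save(n,im): cv2.imwrite("pics/"+n,cv2.cvtColor(im,cv2.COLOR_RGB2BGR))
E
python3 - <<'E'
from h import *
for n in("top","side"):
    im,P=cloud(n); save(n+".png",im); np.savez(n,im=im,P=P)
    p=camera_params(n);print(n,p)
print(sense()["time_s"])
E
```

```text
pics
top {'K': array([[428.52829957,   0.        , 253.46255305],
       [  0.        , 428.52829957, 184.59800474],
       [  0.        ,   0.        ,   1.        ]]), 'position': array([ 0.48156474, -0.02784346,  1.21810078]), 'rotation': array([[ 0.02426383, -0.99733691,  0.06877755],
       [-0.99968958, -0.02381657,  0.00731567],
       [-0.00565814, -0.06893371, -0.9976052 ]])}
side {'K': array([[399.04110876,   0.        , 260.25291949],
       [  0.        , 399.04110876, 188.89708114],
       [  0.        ,   0.        ,   1.        ]]), 'position': array([ 0.05904373, -0.7518817 ,  0.93661527]), 'rotation': array([[ 0.8160746 , -0.40913669,  0.40820266],
       [-0.57786686, -0.56590053,  0.58807014],
       [-0.00959897, -0.7157959 , -0.69824358]])}
0.1
```

View pics/top.png

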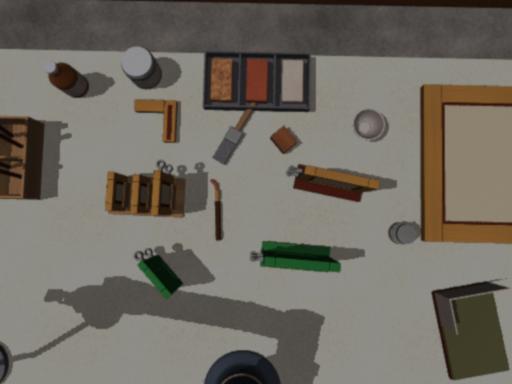

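View pics/side.png

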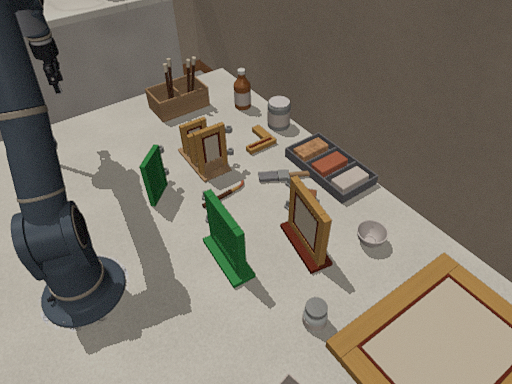

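The top view shows the rack at (146,195). The candidates for the wing are:
- The frame in the right-hand slot at (163,192), with steel sockets at (165,167).
- The frames at (117,190) and (140,193), which are lower and have no sockets.
- The green decoy at (160,275).

The gilded panel is at (335,182) with pintles at (293,172), and the green panel decoy is at (300,256). Next I'll measure these and take a close crop.

Run:
```python
from h import *
z=np.load("top.npz");im,P=z["im"],z["P"]
c=[im[150:225,95:195],im[150:225,280:385]]
c=np.hstack([cv2.resize(x,(400,300),interpolation=cv2.INTER_CUBIC) for x in c]); save("crop.png",c)
def rect(pts,l):
    pts=pts.astype(np.float32); r=cv2.minAreaRect(pts); print(l,len(pts),"c",r[0],"size",r[1],"ang",r[2]); 
def sel(r0,r1,c0,c1,z0,z1):
    q=P[r0:r1,c0:c1].reshape(-1,3); return q[(q[:,2]>z0)&(q[:,2]<z1)]
for nm in("top","side"):
    z=np.load(nm+".npz");Q=z["P"].reshape(-1,3)
    def box(x,y,zz): return Q[(Q[:,0]>x[0])&(Q[:,0]<x[1])&(Q[:,1]>y[0])&(Q[:,1]<y[1])&(Q[:,2]>zz[0])&(Q[:,2]<zz[1])]
    print(nm)
    a=box((.35,.65),(.1,.4),(.165,.2)); rect(a[:,:2],"wing top") if len(a) else 0
    a=box((.35,.65),(.1,.4),(.11,.145)); rect(a[:,:2],"mid") if len(a) else 0
    a=box((.35,.65),(-.35,-.05),(.192,.21)); rect(a[:,:2],"panel top")
    a=box((.35,.65),(-.35,-.05),(.01,.022)); rect(a[:,:2],"foot")
print(P[190:193,155:175,:].round(3)[0].tolist())
print(P[172,284:302].round(3).tolist())
print(P[167,158:176].round(3).tolist())
```

```text
top
wing top 425 c (0.46643388271331787, 0.22609248757362366) size (0.029404496774077415, 0.2367420494556427) ang 81.57955932617188
mid 914 c (0.48115694522857666, 0.283583402633667) size (0.1492452323436737, 0.2582360506057739) ang 87.98969268798828
panel top 1469 c (0.46678054332733154, -0.18386872112751007) size (0.17957527935504913, 0.2934393286705017) ang 67.08767700195312
foot 1213 c (0.4676368236541748, -0.19612082839012146) size (0.21943342685699463, 0.2617678642272949) ang 67.3941879272461
side
wing top 245 c (0.4667710065841675, 0.22294451296329498) size (0.03215935826301575, 0.23779436945915222) ang 82.4210433959961
mid 598 c (0.483497679233551, 0.28211864829063416) size (0.1523853838443756, 0.2615249454975128) ang 87.20167541503906
panel top 1037 c (0.4670657813549042, -0.18533790111541748) size (0.1803894340991974, 0.2930179536342621) ang 67.47088623046875
foot 904 c (0.47050759196281433, -0.1949448585510254) size (0.19015587866306305, 0.3257579207420349) ang 68.59310150146484
[[0.534, 0.218, 0.183], [0.534, 0.216, 0.18], [0.535, 0.214, 0.177], [0.534, 0.21, 0.183], [0.5
[... 483 characters left out ...]
3, 0.08], [0.596, -0.116, 0.081], [0.589, -0.113, 0.147], [0.589, -0.116, 0.151], [0.598, -0.126, 0.062], [0.598, -0.128, 0.061], [0.598, -0.131, 0.06], [0.599, -0.134, 0.058], [0.603, -0.141, 0.017], [0.59, -0.131, 0.147], [0.589, -0.133, 0.154], [0.589, -0.135, 0.155], [0.589, -0.138, 0.156]]
[[0.593, 0.219, 0.157], [0.593, 0.217, 0.153], [0.593, 0.214, 0.156], [0.594, 0.212, 0.153], [0.594, 0.21, 0.151], [0.595, 0.21, 0.142], [0.595, 0.208, 0.139], [0.604, 0.223, 0.058], [0.604, 0.221, 0.054], [0.606, 0.221, 0.04], [0.61, 0.226, 0.002], [0.61, 0.223, 0.003], [0.604, 0.208, 0.062], [0.604, 0.206, 0.06], [0.605, 0.205, 0.05], [0.61, 0.212, 0.003], [0.61, 0.209, 0.001], [0.61, 0.206, 0.005]]
```

View pics/crop.png

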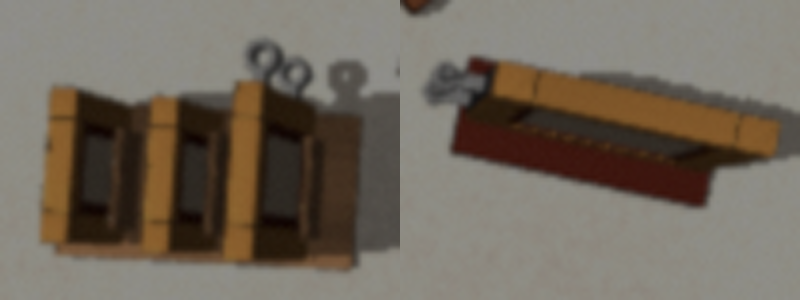

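The crop confirms it: the right-slot frame is taller and carries two socket rings at about (275,65), so it is the wing. The gilded panel has its pintle brackets on its left end at about (450,85). I'll go above the pintles for a wrist look, then above the wing.

```bash
cat >> h.py <<'E'
def fit(P,c,rad,z0,z1):
    q=P.reshape(-1,3); m=(q[:,2]>z0)&(q[:,2]<z1)&(np.hypot(q[:,0]-c[0],q[:,1]-c[1])<rad); q=q[m]
    r=cv2.minAreaRect((q[:,:2]*1000).astype(np.float32)); b=cv2.boxPoints(r)
    e=[b[1]-b[0],b[2]-b[1]]; e=max(e,key=np.linalg.norm); e/=np.linalg.norm(e)
    return len(q),np.array(r[0])/1000,np.sort(r[1]),e,np.median(q[:,2])
def down(a): # tool z down, tool y along world heading a
    y=np.array([np.cos(a),np.sin(a),0]); z=np.array([0,0,-1.]); return np.stack([np.cross(y,z),y,z],1)
E
python3 - <<'E'
from h import *
for nm in("top","side"):
    P=np.load(nm+".npz")["P"]
    print(nm,"wing",fit(P,(.535,.217),.075,.172,.19),"panel",fit(P,(.565,-.225),.11,.193,.215))
print("tool",camera_params("wrist"))
q0=np.array(sense()["joint_pos"])
for a in (0,np.pi/2,-np.pi/2,np.pi,-.2,-.2+np.pi):
  for p in ((.58,-.08,.36),(.535,.215,.36),(.535,.215,.165),(.6,-.05,.19)):
    q=inverse_kinematics(p,down(a)); print(round(a,2),p,None if q is None else np.round(q,2))
E
```

```text
top wing (355, array([0.52973157, 0.21702911]), array([ 18.96702194, 108.03031921]), array([ 0.9996289 , -0.02724285], dtype=float32), np.float64(0.18023646187063003)) panel (722, array([ 0.57587573, -0.22975523]), array([ 22.61486626, 180.50157166]), array([0.18559735, 0.9826259 ], dtype=float32), np.float64(0.20188408280878034))
side wing (166, array([0.53025195, 0.21550327]), array([ 25.35901451, 110.6675415 ]), array([0.9997639 , 0.02173092], dtype=float32), np.float64(0.17830494901692318)) panel (496, array([ 0.57643445, -0.23064969]), array([ 24.09968948, 180.61853027]), array([0.18912265, 0.9819535 ], dtype=float32), np.float64(0.19986405359310688))
tool {'K': array([[270.30760567,   0.        , 256.43903919],
       [  0.        , 270.30760567, 190.19064244],
       [  0.        ,   0.        ,   1.        ]]), 'tool_from_camera': array([[ 4.02122691e-04, -9.47504321e-01, -3.19742708e-01,
         8.21998300e-02],
       [ 9.99999752e-01,  5.66059676e-04, -4.19779387e-04,
        -9.01685382e-04],
       [ 5.78736237e-04, -3.19742460e-01,  9.47504314e-01,
        -1.17923359e
[... 1052 characters left out ...]
2.3 ]
3.14 (0.535, 0.215, 0.165) [-0.28  0.42 -0.23  1.86  0.12  0.88  2.58]
3.14 (0.6, -0.05, 0.19) [-0.73  0.65  1.11  1.83 -0.66  1.09 -2.51]
-0.2 (0.58, -0.08, 0.36) [-0.53  0.3   0.78  1.64 -0.21  1.29  0.08]
-0.2 (0.535, 0.215, 0.36) [-0.84  0.24  0.48  1.65 -0.12  1.27 -0.54]
-0.2 (0.535, 0.215, 0.165) [-0.8   0.43  0.45  1.89 -0.24  0.88 -0.43]
-0.2 (0.6, -0.05, 0.19) [-0.46  0.47  0.65  1.81 -0.34  0.97  0.13]
2.94 (0.58, -0.08, 0.36) [ 0.88  0.48 -1.17  1.57  0.45  1.39  2.61]
2.94 (0.535, 0.215, 0.36) [-0.41  0.24 -0.05  1.63  0.01  1.28  2.47]
2.94 (0.535, 0.215, 0.165) [-0.31  0.41 -0.18  1.86  0.1   0.88  2.4 ]
2.94 (0.6, -0.05, 0.19) [ 0.79  0.72 -1.18  1.74  0.71  1.19  2.35]
```

Run:
```python
from h import *
yd=np.array([.187,.982]);A=np.arctan2(yd[1],yd[0])+np.pi  # tool x heading = -panel y
a=A-np.pi/2; R=down(a); print("toolx",R[:,0])
p=np.r_[np.array([.576,-.230])+yd*(.115+.073),.21]
command_gripper(.05)
movep([p[0],p[1],.40],R); print(np.round(sense()["joint_pos"],2))
move_l(p,feed=.2); s=sense(); print(np.round(s["joint_pos"],2),s["position"],s["time_s"])
im,P=cloud("wrist"); save("w1.png",im); np.savez("w1",im=im,P=P,pos=s["position"],R=s["tcp_rot"])
for q in((.53,.217,.36),(.53,.217,.165)):
  k=inverse_kinematics(q,down(-np.pi/2)); print(k)
```

```text
toolx [-0.18706614 -0.98234732 -0.        ]
[ 0.77  0.51 -1.17  1.44  0.47  1.5   2.57]
[ 0.73  0.65 -1.08  1.7   0.61  1.18  2.44] [ 0.61192343 -0.04492766  0.21131468] 4.5167
[-1.29457984  0.36105548  1.11970469  1.68233449 -0.33523551  1.31069613
 -1.68299716]
[-1.2306392   0.64435151  1.11344775  1.9168825  -0.68320864  1.02310504
 -1.38153664]
```

View pics/w1.png

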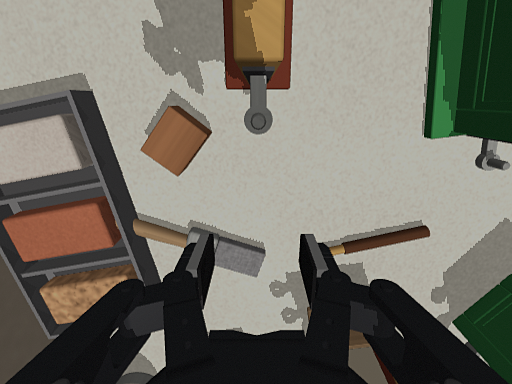

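The wrist view shows the upper pintle tip at about (259,121) on its collar and bracket, with the panel edge above it at (259,65). The view is clear.

Run:
```python
from h import *
z=np.load("w1.npz");P=z["P"][100:150,235:285];im=z["im"]
q=P.reshape(-1,3)
yd=-z["R"][:2,0]; xd=np.array([yd[1],-yd[0]]); c=np.array([.576,-.230])
for lo,hi in((.169,.178),(.15,.16)):
    m=q[(q[:,2]>lo)&(q[:,2]<hi)]; r=cv2.minEnclosingCircle((m[:,:2]*1000).astype(np.float32)); cc=np.array(r[0])/1000
    print(len(m),"median",np.median(m,0),"circ",cc,r[1],"panel y,x",(np.median(m[:,:2],0)-c)@yd,(cc-c)@yd,(cc-c)@xd)
Q=z["P"].reshape(-1,3);m=Q[(Q[:,2]>.193)&(Q[:,2]<.21)]; m=m[np.linalg.norm(m[:,:2]-[.59,-.16],axis=1)<.06]
print(fit(z["P"],(.585,-.16),.06,.193,.21))
s=(m[:,:2]-c); print("edge y",np.percentile(s@yd,98),"x range",np.percentile(s@xd,[2,98]))
print(P[21,14:36].round(3)[:, [0,1,2]].tolist())
```

```text
194 median [ 0.59777147 -0.11475062  0.17302536] circ [ 0.59789716 -0.1145415 ] 4.328244209289551 panel y,x 0.11728760750786132 0.11751653740651538 -7.59578990880146e-05
560 median [ 0.59731346 -0.11750353  0.15519227] circ [ 0.59772339 -0.11637937] 10.803617477416992 panel y,x 0.11449760830749593 0.11567859013394337 9.696061486501584e-05
(3302, array([ 0.59054224, -0.15290092]), array([22.13531876, 23.54922295]), array([0.18308572, 0.983097  ], dtype=float32), np.float64(0.20119558157968395))
edge y 0.09002809064588266 x range [-0.0104879   0.01032494]
[[0.603, -0.115, 0.155], [0.603, -0.115, 0.156], [0.602, -0.116, 0.171], [0.601, -0.116, 0.173], [0.6, -0.115, 0.173], [0.6, -0.115, 0.173], [0.599, -0.115, 0.174], [0.599, -0.115, 0.173], [0.598, -0.115, 0.173], [0.598, -0.115, 0.173], [0.597, -0.115, 0.174], [0.597, -0.115, 0.174], [0.596, -0.115, 0.175], [0.595, -0.115, 0.174], [0.595, -0.114, 0.173], [0.594, -0.114, 0.174], [0.594, -0.114, 0.172], [0.593, -0.113, 0.156], [0.592, -0.113, 0.155], [0.592, -0.113, 0.155], [0.591, -0.112, 0.155], [0.591, -0.112, 0.156]]
```

Tip at z = 0.173 and panel edge at y = 0.090 both match the given sizes. The pintle axis is at (0.598, -0.1147). Now the wing.

Run:
```python
from h import *
move_l([.612,-.045,.33],feed=.25)
R=down(-np.pi/2)
movep([.53,.217,.29],R)
s=sense(); im,P=cloud("wrist"); save("w2.png",im); print(s["joint_pos"],s["position"],s["time_s"])
np.savez("w2",P=P)
print(fit(P,(.53,.217),.075,.173,.19))
q=P.reshape(-1,3)
m=q[(q[:,0]>.588)&(q[:,0]<.625)&(abs(q[:,1]-.217)<.02)&(q[:,2]>.148)&(q[:,2]<.162)]
r=cv2.minEnclosingCircle((m[:,:2]*1000).astype(np.float32)); print(len(m),r,np.median(m,0))
```

```text
[-1.27526517  0.44163439  1.11972198  1.78276375 -0.42719807  1.18956245
 -1.59929893] [0.52998454 0.21684892 0.28982541] 8.6333
(2327, array([0.52966724, 0.2170719 ]), array([ 18.01568794, 109.61865234]), array([ 0.99969965, -0.02450457], dtype=float32), np.float64(0.18020203282645056))
368 ((600.5802612304688, 215.2948760986328), 12.391483306884766) [0.60092321 0.2152772  0.15510342]
```

View pics/w2.png

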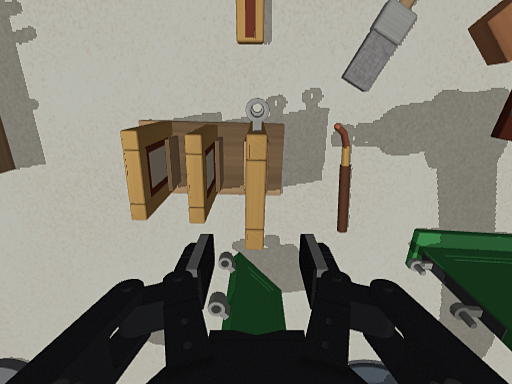

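Wing centre is (0.5297, 0.2171), size 18x110 and top at 0.180, all consistent, with the socket ring at (258,108). Next: grasp, lift, swing round in stages and look.

Run:
```python
from h import *
c=np.array([.5297,.2171]); h=-.0245; R=down(h-np.pi/2)
move_l([*c,.20],R,feed=.2); move_l([*c,.161],feed=.1)
command_gripper(.0,70); s=sense(); print(s["finger_gap"],s["gripper_force"],s["time_s"],s["position"])
move_l([*c,.24],feed=.1); move_l([*c,.35],feed=.2); print(sense()["wrist_force"],sense()["finger_gap"])
yd=np.array([.187,.982]); yd/=np.linalg.norm(yd); aF=np.arctan2(yd[1],yd[0])+np.pi/2
pin=np.array([.598,-.1147])
for p,a in(((.56,.13,.37),-.1),((.59,.05,.37),1.45),((*(pin+yd*.118),.37),aF)):
    movep(p,down(a)); s=sense(); print(np.round(s["joint_pos"],2),s["time_s"])
move_l([*(pin+yd*.118),.216],feed=.15)
s=sense(); im,P=cloud("wrist"); save("w3.png",im); np.savez("w3",im=im,P=P,pos=s["position"],R=s["tcp_rot"]); print(s["position"],s["time_s"],s["wrist_force"],s["finger_gap"])
```

```text
0.017551349959626334 68.71268391609192 10.2083 [0.53029331 0.21740348 0.1617433 ]
[-0.18192041 -0.14589122 -4.03530367] 0.017094129465897223
[-0.93  0.27  0.81  1.65 -0.2   1.3  -0.19] 13.175
[-0.58  0.27  0.55  1.61 -0.15  1.3   1.44] 14.625
[ 0.5   0.41 -0.8   1.48  0.3   1.38  2.63] 15.85
[0.62077204 0.00155083 0.21711876] 17.025 [ 1.16859576  0.52961394 -2.65478346] 0.017422357520591705
```

View pics/w3.png

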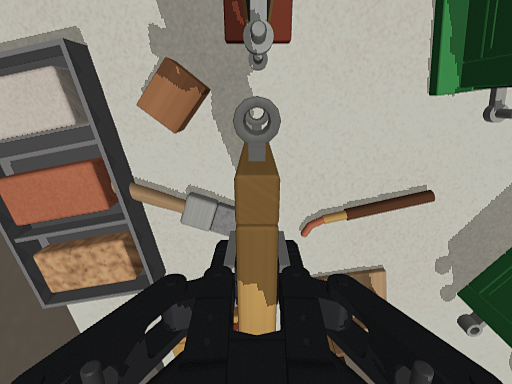

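Run:
```python
from h import *
z=np.load("w3.npz");P=z["P"];R=z["R"];pos=z["pos"]
q=(P.reshape(-1,3)-pos)@R
# tool-frame points near wing
m=q[(q[:,0]>-.06)&(q[:,0]<.1)&(abs(q[:,1])<.03)&(q[:,2]<.05)]
hist=np.histogram(m[m[:,0]>.056][:,2],bins=np.arange(-.05,.05,.004)); print(hist)
zz=m[(m[:,0]>.058)]; zt=np.median(zz[:,2]); print(zt)
k=q.reshape(384,512,3)
ys=zz[abs(zz[:,2]-zt)<.004]; r=cv2.minEnclosingCircle((ys[:,:2]*1000).astype(np.float32)); print(len(ys),r,ys.min(0),ys.max(0))
w=q[(q[:,0]>-.02)&(q[:,0]<.054)&(abs(q[:,1])<.02)&(q[:,2]<0)&(q[:,2]>-.035)]
zt2=np.median(w[:,2]);w=w[abs(w[:,2]-zt2)<.004];print("wing top",zt2,w.min(0),w.max(0)); print(cv2.minAreaRect((w[:,:2]*1000).astype(np.float32)), np.polyfit(w[:,0],w[:,1],1), np.polyfit(w[:,0],w[:,2],1),np.polyfit(ys[:,0],ys[:,2],1))
print("toolxhead",R[:,0],"z",R[:,2])
# pintle again
t=P.reshape(-1,3); t=t[(t[:,2]>.169)&(t[:,2]<.178)&(np.hypot(t[:,0]-.598,t[:,1]+.1147)<.01)];print(len(t),np.median(t,0),cv2.minEnclosingCircle((t[:,:2]*1000).astype(np.float32)))
```

```text
(array([   0,    0,    0,    0,    0,    0,    0,    0,    5,    0,    1,
          2,    0,  298, 1280,   37,   30,   24,   21,    1,    0,    0,
          0,    0]), array([-0.05 , -0.046, -0.042, -0.038, -0.034, -0.03 , -0.026, -0.022,
       -0.018, -0.014, -0.01 , -0.006, -0.002,  0.002,  0.006,  0.01 ,
        0.014,  0.018,  0.022,  0.026,  0.03 ,  0.034,  0.038,  0.042,
        0.046]))
0.00667834206277068
1503 ((71.05318450927734, 0.5090910196304321), 13.398903846740723) [ 0.05802226 -0.01056452  0.00467596] [0.0844182  0.01079525 0.01060665]
wing top -0.018535531145815014 [-0.01999731 -0.01999746 -0.02251743] [ 0.05398537  0.0199902  -0.01457139]
((16.94084930419922, 1.1459884643554688), (75.10578918457031, 38.75559616088867), 15.613812446594238) [-0.00044971  0.00019427] [ 0.00387769 -0.01861075] [0.0142243  0.00565396]
toolxhead [-1.86978733e-01 -9.82363800e-01 -5.64392412e-04] z [ 2.11491328e-03  1.71980417e-04 -9.99997749e-01]
256 [ 0.5979743  -0.11389026  0.17294126] ((597.8137817382812, -114.4454574584961), 4.544850826263428)
```

The picture shows the socket ring at (257,119) in front of the pintle at (258,33), all aligned. In the tool frame the socket sits at about (73.3, 0.1) mm, as expected. I'll slide in, correct for the tracking error, and lower with a force stop.

Run:
```python
from h import *
z=np.load("w3.npz");R=z["R"]
pin=np.array([.5979,-.1145]); goal=np.r_[pin-(R@[.0733,.0001,0])[:2],.2171]
s=sense(); Rc=np.array(s["tcp_rot"])
off=np.array([.6201,.0012,.216])-s["position"]
print("goal",goal,"off",off)
print(move_l(goal+off,feed=.08,until_force=12)); sleep(.2)
p=sense()["position"]; e=goal-p; print("err",e)
off+=e; move_l(goal+off,feed=.03); sleep(.2)
s=sense(); print("err",goal-s["position"],s["wrist_force"])
im,P=cloud("wrist"); save("w4.png",im)
def ring(P):
    q=(P.reshape(-1,3)-s["position"])@np.array(s["tcp_rot"]); q=q[(q[:,0]>.068)&(q[:,0]<.09)&(abs(q[:,1])<.015)&(abs(q[:,2]-.0067)<.004)]; return q.min(0),q.max(0)
print(ring(P))
g=goal.copy(); g[2]=.2171-.018
hit=move_l(g+off,feed=.03,until_force=6); s=sense(); print("hit",hit,s["position"],s["wrist_force"],s["time_s"])
np.savez("st",goal=goal,off=off)
```

```text
goal [ 0.61170378 -0.04251143  0.2171    ] off [-0.00067817 -0.00029251 -0.00124586]
False
err [ 0.00060185 -0.00058325  0.00114514]
err [9.55922123e-05 8.69662281e-04 1.26608162e-04] [-0.3226479   0.26998639 -2.8013104 ]
(array([ 0.06802004, -0.01052903,  0.00479403]), array([0.08441654, 0.01077016, 0.01045086]))
hit False [ 0.61173188 -0.04333603  0.19903587] [ 0.30356342 -0.6460695  -2.93721191] 19.2333
```

View pics/w4.png

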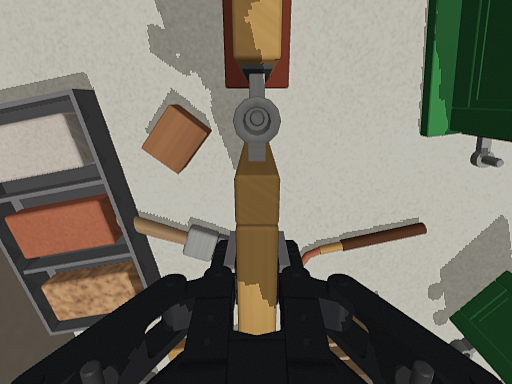

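The pintle tip is seen concentric inside the ring at (257,119), with the sockets now at tip height. I'll trim y and lower.

Run:
```python
from h import *
d=np.load("st.npz");goal,off=d["goal"].copy(),d["off"]; off[1]+=.0006
goal[2]=.196
for zt in (.196,.190,.1845,.1795):
    goal[2]=zt; hit=move_l(goal+off,feed=.02,until_force=7); s=sense()
    print(zt,hit,s["position"],goal-s["position"],s["wrist_force"],s["time_s"])
    if hit: break
np.savez("st",goal=goal,off=off)
```

```text
0.196 False [ 0.61153245 -0.04276446  0.19579031] [0.00017132 0.00025303 0.00020969] [ 0.05920873  0.18928728 -3.66859481] 19.5417
0.19 False [ 0.61155919 -0.0428153   0.18969053] [0.00014459 0.00030387 0.00030947] [-0.69576345 -0.30433953 -2.7518574 ] 19.9917
0.1845 False [ 0.61153632 -0.04280683  0.18422941] [0.00016745 0.00029539 0.00027059] [ 0.02164727  0.18246773 -2.11404707] 20.4167
0.1795 True [ 0.61213573 -0.04259641  0.18129547] [-4.31948318e-04  8.49827872e-05 -1.79546862e-03] [-0.84536748  0.93651258  3.2460429 ] 20.6833
```

Seated at z = 0.1813 (0.1816 expected) with light contact. Release, retreat and check.

Run:
```python
from h import *
command_gripper(.03); command_gripper(.05); sleep(.3)
p=np.array(sense()["position"]); move_l([p[0],p[1],.30],feed=.1); sleep(.3)
s=sense(); im,P=cloud("wrist"); save("w5.png",im)
print(s["time_s"],s["wrist_force"],fit(P,(.6117,-.0425),.06,.19,.206))
q=P.reshape(-1,3); m=q[(np.hypot(q[:,0]-.5978,q[:,1]+.1145)<.0125)&(q[:,2]>.16)&(q[:,2]<.19)]; print(np.median(m,0))
im,_=cloud("side"); save("s2.png",cv2.resize(im[140:290,170:350],None,fx=3,fy=3))
```

```text
23.25 [ 0.4410285  -0.15059589 -0.27877036] (2419, array([ 0.61225665, -0.04018813]), array([ 18.00050735, 109.84854889]), array([0.18299899, 0.9831131 ], dtype=float32), np.float64(0.19790945565501003))
[ 0.59840887 -0.11340159  0.17507196]
```

View pics/s2.png

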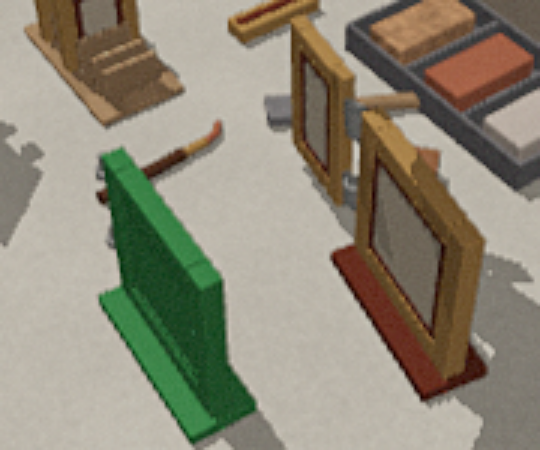

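The side picture shows the wing at (320,110) hanging in line with the panel at (415,230). Its top is at about 0.198 and its socket top at 0.175, so it is home and the gripper is clear of it.

```bash
python3 -c "
from rig import *
print(finish_job())"
```

```text
the job is handed in; nothing more can be done
None
```

The wing hangs fully home on both pintles, in line with the centre panel and released, and the job was handed in at about 23 s; the hand-in call returned no verdict.

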